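# Dial open the padlock and hold it up to the chest's hasp

### The arm

A 7-joint arm with a two-finger parallel gripper is mounted at the origin on the work surface. World frame = base frame: x ahead of the robot, y to its left, z up, the work surface at z = 0. Lengths are in m, angles in rad, forces in N, time in s.
With the tool pointing down it reaches from about 0.4 to 0.925 m from the base axis. Payload 4.1 kg.
Tool frame: the origin (TCP) lies on the centre line of the jaws, within the pads' length; the fingertips stand bot.tcp_to_tips ahead of it and the grasp point (between the pads) is the TCP (bot.tcp_to_tips is the distance from the TCP to the fingertips, in m); z points along the fingers, y is the direction in which the jaws open and shut (so a half turn about z gives the same grasp; the last joint's range is limited). The gripper opens to 85 mm and grips with 20 to 120 N. Pads are 22 mm wide; open, the fingers measure 114 mm over their backs; the gripper's body (76 mm by 85 mm) begins 54 mm behind the grasp point. The pads swing forward as they close: fully open they stand 13 mm farther back than shut.
Start: joints at [-1.366, 0.398, 0.045, 1.537, -0.019, 1.207, -0.051], TCP at [0.194, 0.62, 0.25] pointing down, gripper open.
Joint ranges: [-2.82, 2.82], [-0.49, 2.23], [-1.37, 1.46], [0, 2.46], [-1.36, 4.5], [0.23, 2], [-2.94, 2.94]. Speed limits (rad/s): [2.57, 2.57, 3.14, 3.14, 3.14, 3.14, 3.14].

### API

Orientations are given as a unit quaternion [w, x, y, z].
In Python, from cell import bot gives the robot as it stands.
- The arm moves only by the tool move_arm, never from a script. Its argument "steps" is a list of rows, each a list of 3 entries, a list of its own where there are three numbers: the shift along the tool's x, y, z in units of 40 mm (1.0 is 40 mm), then the turn about the tool's z in units of 6 degrees (1.0 is 6 degrees), then the gripper command: -1 is fully open, 1 is shut, values between are in proportion. In form: [[[dx, dy, dz], turn, jaw], ...]. A call has 1 to 10 rows; each row shifts and turns the commanded pose from where the row before left it, along the tool's axes as they then stand; what a row does not reach is not made up. A row lasts 1/12 s, in which the tool goes at most 41.7 mm and 7.16 degrees, less where a joint would pass 70% of its speed; a pose out of reach is approached as far as the arm can. A call is refused whole if a number of a shift passes 1 or a number of a turn 1, either way. A call with a gripper value outside its range is refused whole. The fingers move at their own pace and stop on an object; "squeeze" is the grip in N (left out, the last holds). Time passes only in rows, so rows that do not move let the fingers close. It gives the time, the measured TCP pose, the force and the opening at its end, in the units of the state.
- bot.read_state(): the state, without advancing time (a new reading comes with each control period).
- bot.capture(name): name is "scene" or "top" or "wrist"; returns the picture (480x640x3 uint8, blue, green, red); there is no depth.
- bot.camera_params(name): a dict with "mtx" (3x3 intrinsics, pixels), "rvec" (rotation vector, rad) and "tvec" (3), from world to camera coordinates, as OpenCV has them. Camera axes: x right, y down, z forward; pixel columns grow to the right and rows downward; lengths in m; the calibration is good to about 2 mm. A picture is of the moment at which its call begins: read the wrist's pose just before it. camera_params takes no time and is no camera call; for the wrist camera it gives the pose at the moment of the call.
- bot.hand_in(): hands the job in, once; it reports no verdict.
Trained networks look in the newest picture that a camera, given by its name, has taken for a name from the list of things; names that differ only in an ending like _2 or _b are one class to them, and where a whole thing is asked for, a point or a joint stands for the part that bears it (a point fixed in the world has none). Each returns a list of dicts, best first, with "p" (0 to 1); they miss things now and then, are a little off and sometimes report something else, mostly with a low value. They report only what shows in the picture. A call takes as long as a camera call. They do not tell look-alikes from the thing itself.
- bot.find_in(camera, name): "location" ([row, column] as shares, 0 to 1, of the picture: columns of its width, rows of its height, amid what is visible of it).
The state is a dict: "t": time; "qpos": joint angles; "qvel": joint speeds; "joint_torque": joint torques, N m; "position": TCP position; "tcp_rot": TCP orientation; "force": force on the tool from outside, world axes, zero at the start; "moment": the same for the moment, N m; "opening": finger opening in m.
Only numpy, scipy, OpenCV 4.12 (cv2) and the standard library are available. Lean on these libraries where they do the work, as an engineer would, in place of code of your own. Each camera call takes 0.05 s, during which the arm holds its last target. There are 200 camera calls.

### The job

The combination padlock lies in its wooden jig with its shackle shut: turn its dial, which clicks from notch to notch, until the yellow pointer stands at the red mark, then, with the lock still seated in the jig, pull the shackle out fully open. Then lift the lock out and hold it face up and still just in front of the green chest's hasp, its shackle pointing at the hasp and the end of its bow about 2 cm from the hasp's staple, without touching the chest. Finish while still holding it there, and leave the other things on the bench alone.

Things in the scene. Friction and masses are not known exactly. Their poses are not given: they have to be found in the camera images.
- lock: combination padlock lying face up in the jig: aluminium block 66 mm long (x) x 56 wide (y) x 24 thick, 0.35-0.55 kg. Origin at the centre of its underside (28 mm above the bench at the start), z up out of the dial face, x towards the shackle. Its sides y = -28 and +28 mm are free for fingers. Red mark 9 x 5 mm on its top face beside the dial, at the shackle side
- dial_center (a point): point on the dial's turning axis at the top of its grip bar, 46 mm above the lock's underside, over the lock's centre. The dial is a black disc 45 mm across, 4 mm thick, on the lock's face; its grip bar (36 mm long, 10 wide, 18 tall, 28 to 46 mm above the lock's underside) runs across it through the axis; the yellow end of the bar is the pointer
- dial (a joint): dial angle, rad: 0 = pointer at the red mark (bar along the lock's x, pointer to the shackle); grows clockwise from above. Clicks into a notch every 0.524 rad (30 deg), 0 is one; a click takes about 0.05 N m. Stops at -1.1 and 3.2. Starts 2 to 5 clicks clockwise of the mark: turn anticlockwise. Shackle is blocked in every notch but 0; with it open the dial is locked
- shackle (a joint): how far the shackle is pulled out along the lock's +x, m: 0 shut, 0.020 fully open (end stop). Needs about 3 N, stays where it is left
- shackle_bow (a point): outer end of the shackle's bow, on its middle line, 12 mm above the lock's underside, 104 mm from the lock's centre along its x when shut, 124 mm when open. The shackle is a flat-lying U of 8 mm round steel, 48 mm wide over its legs, which run straight to 24 mm short of this point, then a half-round bow; beyond the jig it stands free over the bench
- jig: fixed wooden jig holding the lock: foot plate 130 x 110 x 8 mm, pedestal 44 mm wide (y) and 28 tall under the lock, rear wall 50 wide and 50 tall behind it, stop block 28 wide and 48 tall between the shackle legs, 34 to 43 mm ahead of the origin; 1 mm play; the lock lifts straight up. Origin at the centre under the pedestal, on the bench, axes as the lock's
- chest: fixed green steel chest, 180 mm deep (x) x 280 mm wide (y) x 150 mm tall; origin at the foot of its front face, in the middle of the width; its front looks to its own -x, towards the robot
- hasp_eye (a point): foremost point of the hasp's staple, a small steel loop of 6 mm bar that stands 30 mm out from the middle of the chest's front, 118 mm above the bench; the held lock's shackle must point at it from in front, along the chest's +x
- old_padlock: bystander: an ordinary small closed brass key padlock lying flat (45 mm wide), not the one to open; origin under its body
- sanding_block: bystander: cork sanding block 110 x 65 x 29 mm, origin at the centre of its underside
- glue_bottle: bystander: standing glue bottle, 56 mm across, 150 mm tall, orange cap; origin at the centre of its underside
- bushing: bystander: brass guide bushing, a ring 40 mm across, 22 mm tall; origin at the centre of its underside
- dust_brush: bystander: bench brush lying down, about 220 mm long; origin under its middle
- screw_jar: bystander: jar, 64 mm across, 75 mm tall, black cap; origin at the centre of its underside
- push_stick: bystander: flat light wooden push stick, 225 mm long, 12 mm thick; origin under its middle
Things that resemble listed ones, but are neither listed nor needed, are in the scene too. Of the things shaped like the lock, the aluminium one is meant.

How it is judged:
On the way, in this order (a step that is already met when the one before it is completed fails the run):
1. the dial is set: pointer within about 7 degrees of the red mark (value of joint dial between -0.12 and 0.12 rad), for 0.2 s.
2. the shackle is pulled fully open (at least 16 of 20 mm) with the lock still seated in the jig (within 12 mm of its place) (value of joint shackle above 0.016 m and distance of lock from where it was at the start of the episode below 0.012 m), for 0.2 s.
At the end, for the whole second after the job is handed in: Held by the fingers only, face up (within 17 degrees), still (under 3 cm/s), underside over 70 mm above the bench, shackle open 15 mm or more, bow end within 45 mm of the staple, pointing at the chest front within 26 degrees, lock touching neither chest nor jig (value of joint shackle above 0.015 m and distance between shackle_bow and hasp_eye below 0.045 m and angle between the x axis of lock and the x axis of chest, either way round below 0.45 rad and x of lock in the frame of chest below -0.09 m and angle between lock's own z axis and vertical below 0.3 rad and height (world z) of lock above 0.07 m and contact force between lock and the fingers above 1 N and contact force between lock and chest below 0.2 N and contact force between lock and jig below 0.2 N and linear speed of lock below 0.03 m/s); the arm keeps its last pose, push and grip.
It fails at once if a bystander is disturbed (moved more than 30 mm) (distance of any of old_padlock, sanding_block, glue_bottle, bushing, dust_brush, screw_jar, push_stick from where it was at the start of the episode above 0.03 m).
It also fails if it takes over 72 s, if anything falls off the work surface, if the arm or the gripper's body presses on something with over 40 N, if the wrist force passes 120 N, or if a joint passes its speed limit or range.

## Working session

There is one attempt and no reset: what is moved stays moved. The work goes in short steps, Python scripts to look and compute and a tool call to move; the robot and the scene stay as the last step left them, time stands still between calls to the robot, and variables do not carry over. Pictures are saved under pics/ and viewed, about 8 in all and at most 12, crops included, and the job is handed in when it is done.

Besides the shell and the picture viewer there is one more tool, called as a command line: name --argument value ..., lists and objects as JSON in quotes. move_arm: Moves the arm, as the interface text tells. Its arguments: {"type":"object","properties":{"steps":{"type":"array","items":{"type":"array"}},"squeeze":{"type":"number"}},"required":["steps"]}

```bash
mkdir -p pics; ls; cat > h.py <<'E'
import numpy as np, cv2
from cell import bot
def cam(n):
    c=bot.camera_params(n); R=cv2.Rodrigues(np.array(c["rvec"],float))[0]
    return np.array(c["mtx"],float),R,np.array(c["tvec"],float).ravel()
def proj(n,P,c=None):
    K,R,t=c or cam(n); q=K@(R@np.array(P,float)+t); return q[:2]/q[2]
def ray(n,uv,c=None):
    K,R,t=c or cam(n); d=R.T@np.linalg.solve(K,[uv[0],uv[1],1.]); return -R.T@t,d/np.linalg.norm(d)
def atz(n,uv,z,c=None):
    o,d=ray(n,uv,c); return o+d*(z-o[2])/d[2]
def tri(rays):
    A=sum(np.eye(3)-np.outer(d,d) for o,d in rays); b=sum((np.eye(3)-np.outer(d,d))@o for o,d in rays)
    return np.linalg.solve(A,b)
def find(n,name):
    return [(round(r["p"],2),round(r["location"][1]*640,1),round(r["location"][0]*480,1)) for r in bot.find_in(n,name)]
E
python3 - <<'E'
from h import *
s=bot.read_state(); print(s, bot.tcp_to_tips)
for n in ("scene","top"):
    cv2.imwrite(f"pics/{n}0.png",bot.capture(n)); 
    o,_=ray(n,(320,240)); print(n,o)
    for k in ("lock","dial_center","shackle_bow","jig","chest","hasp_eye","old_padlock"):
        try: print(n,k,find(n,k)[:4])
        except Exception as e: print(k,e)
E
```

```text
pics
{'t': 0.0, 'qpos': array([-1.36597685,  0.3991812 ,  0.04501529,  1.53789696, -0.01871999,
        1.2068895 , -0.05067203]), 'qvel': array([-1.48448027e-03,  1.87737760e-04,  2.52092362e-04,  2.41877515e-04,
       -6.88935972e-04, -5.26086966e-04,  5.58903895e-05]), 'joint_torque': array([-5.88117164e-04, -4.75125682e+01,  1.36456501e+00, -2.54227656e+01,
        1.16492040e-02,  9.05021065e-03, -8.31465403e-07]), 'position': array([0.19423915, 0.61966692, 0.24926248]), 'tcp_rot': array([-9.37168656e-05,  1.51252068e-01,  9.88494743e-01, -9.72289835e-04]), 'force': array([ 0.39206246,  0.44880994, -0.34526999]), 'moment': array([-0.04223901,  0.03912755,  0.0040962 ]), 'opening': 0.08566807506323376} 0.019
scene [ 1.26862857 -0.20700326  0.94542263]
scene lock [(0.86, 170.9, 363.8), (0.78, 180.8, 246.9), (0.65, 230.7, 291.2), (0.57, 160.4, 213.4)]
scene dial_center [(0.96, 180.6, 249.3), (0.85, 229.8, 292.1), (0.85, 162.4, 213.4), (0.79, 175.5, 367.3)]
scene shackle_bow [(0.68, 200.0, 367.4), (0.66, 309.1, 245.8), (0.59, 142.4, 224.5), (0.52, 194.6, 270.0)]
scene jig [(0.81, 233.5, 298.2)]
scene chest [(0.67, 110.4, 289.0), (0.58, 402.0, 317.4)]
scene hasp_eye [(0.66, 231.7, 292.9), (0.56, 400.5, 319.7)]
scene old_padlock [(0.56, 428.6, 246.4)]
top [0.10064418 0.05410768 2.01383749]
top lock [(0.95, 426.1, 286.0), (0.82, 395.9, 218.9), (0.63, 443.4, 336.2), (0.57, 342.4, 246.2)]
top dial_center [(0.93, 425.3, 283.9), (0.89, 391.4, 221.8), (0.83, 442.5, 337.0), (0.62, 339.6, 248.6)]
top shackle_bow [(0.58, 403.2, 209.6), (0.57, 452.5, 316.8), (0.56, 315.7, 249.8), (0.43, 421.5, 264.2)]
top jig [(0.64, 389.7, 232.4), (0.47, 397.4, 196.8)]
top chest [(0.58, 286.7, 146.4)]
top hasp_eye [(0.68, 286.7, 149.6)]
top old_padlock [(0.46, 221.2, 223.2)]
```

View pics/scene0.png

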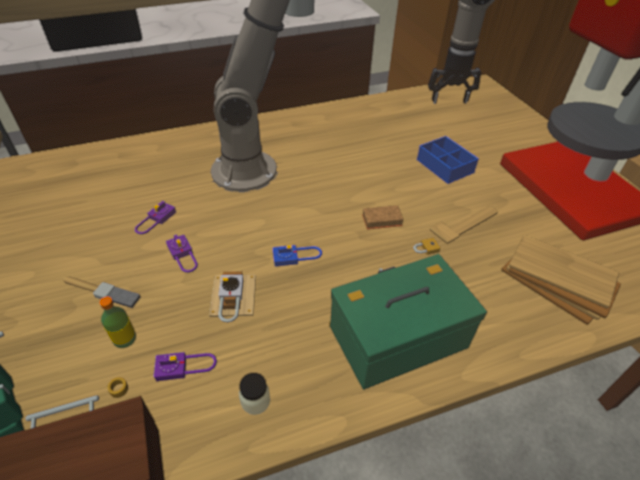

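View pics/top0.png

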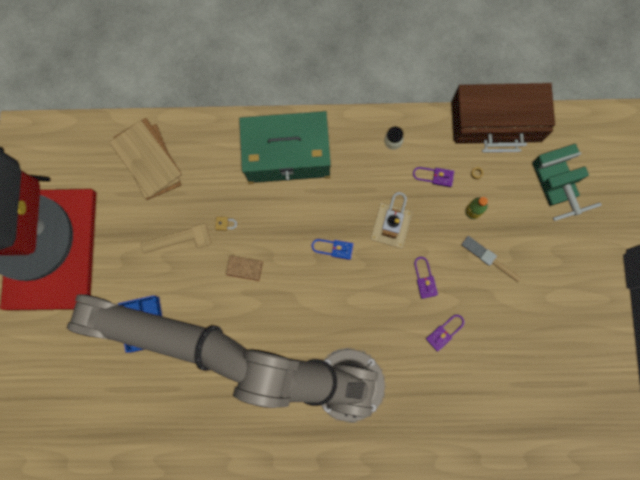

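The four painted look-alikes are purple at scene (181,247), (160,217) and (171,364), and blue at (285,255). The aluminium lock in the wooden jig is at scene (231,291) and top (394,220). The green chest is at top (285,147), with its hasp at (287,175). Next I triangulate.

```bash
python3 - <<'E'
from h import *
print("lock",tri([ray("scene",(230,288)),ray("top",(394,221))]))
print("bow z.04",atz("scene",(228,318),.04),atz("top",(400,196),.04))
for z in (.15,): print("chest top corners",[atz("top",p,z).round(3) for p in ((241,172),(328,168),(239,115),(327,113))])
print("front foot",[atz("top",p,0).round(3) for p in ((247,181),(329,178))])
print("hasp",atz("top",(287,177),.118))
for k,p,z in (("oldpad",(225,224),.01),("sand",(245,268),.029),("glue",(478,207),.1),("blue",(330,248),.02),("purple",(426,278),.02),("purple3",(433,176),.02),("jar",(395,135),.07),("stick",(175,240),.01)): print(k,atz("top",p,z).round(3))
a=cv2.imread("pics/top0.png")[170:270,340:460]; b=cv2.imread("pics/scene0.png")[250:340,190:290]
cv2.imwrite("pics/crop1.png",np.hstack([cv2.resize(a,(480,400),interpolation=2),cv2.resize(b,(320,400),interpolation=2)]))
E
```

```text
lock [ 0.52142907 -0.15589894  0.04148952]
bow z.04 [ 0.60819051 -0.17872202  0.04      ] [ 0.6054967  -0.17967175  0.04      ]
chest top corners [array([0.664, 0.33 , 0.15 ]), array([0.672, 0.056, 0.15 ]), array([0.854, 0.339, 0.15 ]), array([0.855, 0.056, 0.15 ])]
front foot [array([0.677, 0.332, 0.   ]), array([0.683, 0.053, 0.   ])]
hasp [0.65455527 0.18740015 0.118     ]
oldpad [0.528 0.402 0.01 ]
sand [0.376 0.332 0.029]
glue [ 0.55  -0.419  0.1  ]
blue [0.439 0.054 0.02 ]
purple [ 0.335 -0.256  0.02 ]
purple3 [ 0.678 -0.295  0.02 ]
jar [ 0.806 -0.167  0.07 ]
stick [0.476 0.568 0.01 ]
```

View pics/crop1.png

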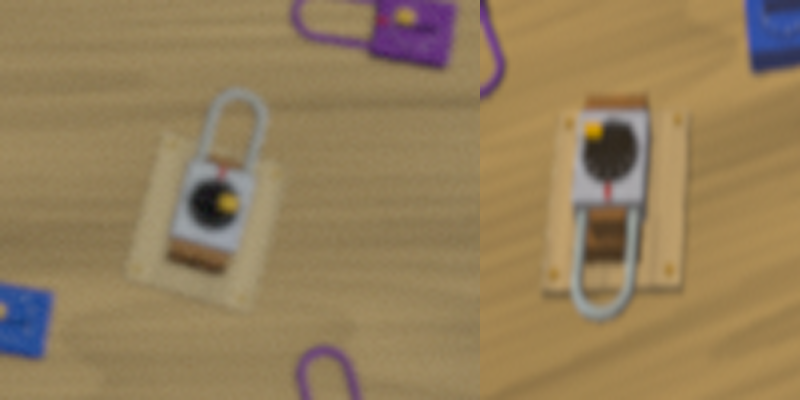

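move_arm --steps '[[[-0.8,-0.62,-0.1],0,-1],[[-0.8,-0.62,-0.1],0,-1],[[-0.8,-0.62,-0.1],0,-1],[[-0.8,-0.62,-0.1],0,-1],[[-0.8,-0.62,-0.1],0,-1],[[-0.8,-0.62,-0.1],0,-1],[[-0.8,-0.62,-0.1],0,-1],[[-0.8,-0.62,-0.1],0,-1],[[-0.8,-0.62,-0.1],0,-1],[[-0.8,-0.62,-0.1],0,-1]]'

```text
t: 1.63
position: [0.4264, 0.2861, 0.2909]
tcp_rot: [0.0, 0.151, 0.988, 0.0]
force: [0.9, 0.5, 0.4]
opening: 0.0852
```

move_arm --steps '[[[-0.5,-0.87,0],0,-1],[[-0.5,-0.87,0],0,-1],[[-0.5,-0.87,0],0,-1],[[-0.5,-0.87,0],0,-1],[[-0.5,-0.87,0],0,-1],[[-0.5,-0.87,0],0,-1],[[-0.5,-0.87,0],0,-1],[[-0.5,-0.87,0],0,-1],[[-0.5,-0.87,0],0,-1],[[-0.5,-0.87,0],0,-1],[[0,0,0],0,-1]]'

```text
$.steps: bad value
```

move_arm --steps '[[[-0.5,-0.87,0],0,-1],[[-0.5,-0.87,0],0,-1],[[-0.5,-0.87,0],0,-1],[[-0.5,-0.87,0],0,-1],[[-0.5,-0.87,0],0,-1],[[-0.5,-0.87,0],0,-1],[[-0.5,-0.87,0],0,-1],[[-0.5,-0.87,0],0,-1],[[-0.5,-0.87,0],0,-1],[[0,0,0],0,-1]]'

```text
t: 2.47
position: [0.5039, -0.0746, 0.2912]
tcp_rot: [0.002, 0.158, 0.987, -0.002]
force: [-0.6, -0.6, 0.4]
opening: 0.0855
```

```bash
python3 - <<'E'
from h import *
c=cam("wrist"); im=bot.capture("wrist"); cv2.imwrite("pics/w1.png",im)
np.save("w1.npy",np.hstack([c[0],c[1],c[2][:,None]]))
print(bot.read_state()["position"],"cam",ray("wrist",(320,240)))
for k in ("lock","dial_center","shackle_bow","jig"): print(k,find("wrist",k)[:3])
print(proj("wrist",[.521,-.156,.07]))
E
```

```text
[ 0.50368395 -0.07007498  0.29081062] cam (array([ 0.43988101, -0.04907534,  0.41317467]), array([ 0.27037244, -0.06938057, -0.96025261]))
lock [(0.89, 396.5, 88.2), (0.89, 197.5, 383.6), (0.73, 63.6, 55.7)]
dial_center [(0.69, 242.3, 245.5), (0.62, 202.4, 404.2), (0.6, 62.8, 55.6)]
shackle_bow [(0.96, 114.9, 108.0), (0.94, 229.5, 303.9), (0.9, 461.0, 58.6)]
jig [(0.58, 253.5, 199.5)]
[216.81745111 253.58520654]
```

View pics/w1.png

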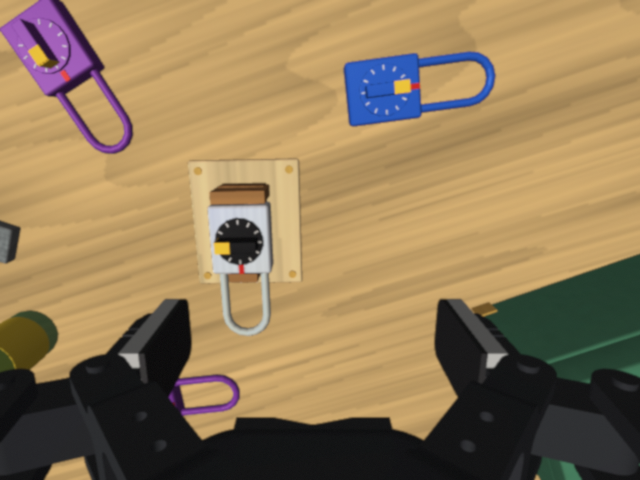

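```bash
python3 - <<'E'
from h import *
n="wrist"
cs=[atz(n,p,.052) for p in ((210,206),(269,204),(272,273),(211,275))]
ce=np.mean(cs,0); print("face corners",np.round(cs,3),"centre",ce.round(4))
m=atz(n,(241,269),.052); bow=atz(n,(247,334),.04)
print("mark",m.round(4),"bow",bow.round(4), "yaw",np.degrees(np.arctan2(*(bow-ce)[1::-1])),np.degrees(np.arctan2(*((cs[2]+cs[3]-cs[0]-cs[1])[1::-1]))))
a=atz(n,(215,249),.074);b=atz(n,(263,240),.074)
print("bar",a.round(3),b.round(3),((a+b)/2).round(4),np.degrees(np.arctan2(*(a-b)[1::-1])),np.linalg.norm(a-b))
im=cv2.imread("pics/w1.png")[185:345,180:310]
cv2.imwrite("pics/crop2.png",cv2.resize(im,None,fx=3.7,fy=3.7,interpolation=2))
E
```

```text
face corners [[ 0.482 -0.152  0.052]
 [ 0.495 -0.101  0.052]
 [ 0.559 -0.119  0.052]
 [ 0.543 -0.175  0.052]] centre [ 0.5197 -0.1366  0.052 ]
mark [ 0.5461 -0.1457  0.052 ] bow [ 0.6171 -0.1671  0.04  ] yaw -17.38044596234084 -18.33776428787813
bar [ 0.516 -0.155  0.074] [ 0.52  -0.112  0.074] [ 0.518  -0.1335  0.074 ] -96.29745621845659 0.04258538180556663
```

View pics/crop2.png

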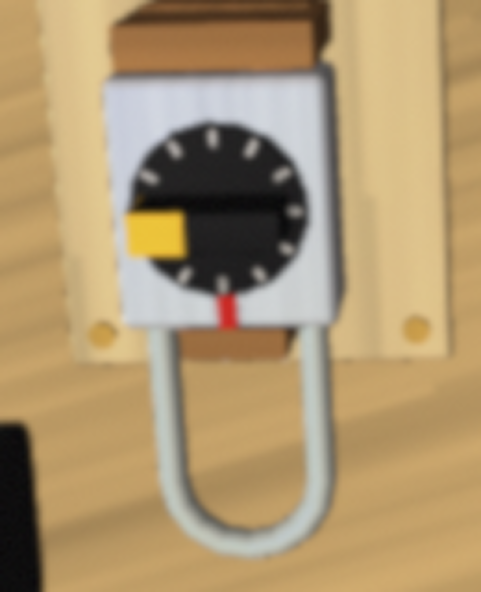

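```bash
python3 - <<'E'
from h import *
n="wrist"; old=np.load("w1.npy"); co=(old[:,:3],old[:,3:6],old[:,6])
import time
s=bot.read_state(); print(s["position"],s["qvel"].round(3)); c=cam(n)
im=bot.capture(n); cv2.imwrite("pics/w2.png",im)
q0,q1=cv2.imread("pics/w1.png"),im
# shift of the jig region between pictures
t=q0[150:340,185:305]; r=cv2.matchTemplate(im,t,5); _,v,_,l=cv2.minMaxLoc(r); print("shift",l[0]-185,l[1]-150,v)
d=np.array([l[0]-185,l[1]-150])
for cc,dd in ((co,0*d),(c,d)):
    A=lambda p,z: atz(n,np.array(p)+dd,z,cc)
    cs=[A(p,.052) for p in ((210,206),(269,204),(272,273),(211,275))]; ce=np.mean(cs,0)
    bow=A((247,334),.04);a=A((215,248),.074);b=A((262,244),.074); m=A((241,269),.052)
    print(ce.round(4),bow.round(4),m.round(4),"yaw",np.degrees(np.arctan2(*(bow-ce)[1::-1])),"bar",((a+b)/2).round(4),np.degrees(np.arctan2(*(a-b)[1::-1])))
print(proj("top",[.52,-.137,.052]),proj("top",[.521,-.156,.052]),proj("scene",[.52,-.137,.052]))
E
```

```text
[ 0.50365615 -0.0630538   0.29015929] [-0.01  -0.001 -0.005 -0.001  0.003  0.001  0.003]
shift -14 4 0.8951017260551453
[ 0.5198 -0.1503  0.052 ] [ 0.6173 -0.1827  0.04  ] [ 0.5462 -0.1599  0.052 ] yaw -18.35658981717343 bar [ 0.5192 -0.1479  0.074 ] -103.03040389942892
[ 0.5195 -0.1502  0.052 ] [ 0.6172 -0.1822  0.04  ] [ 0.546  -0.1596  0.052 ] yaw -18.12826955939547 bar [ 0.519  -0.1472  0.074 ] -102.20366206194434
[388.24796946 220.81564556] [394.08870987 220.41616245] [236.45186598 283.05561065]
```

move_arm --steps '[[[-0.34,-0.64,0.6],0,0.3],[[-0.34,-0.64,0.6],0,0.3],[[-0.34,-0.65,0.6],0,0.3],[[0,0,0.17],1,0.3],[[0,0,0.17],1,0.3],[[0,0,0.17],1,0.3],[[0,0,0.17],1,0.3],[[0,0,0.17],1,0.3],[[0,0,0.17],1,0.3],[[0,0,0.17],1,0.3]]' --squeeze 30

```text
t: 3.6
position: [0.5199, -0.1487, 0.1702]
tcp_rot: [-0.0, 0.496, 0.868, 0.0]
force: [0.0, 0.3, -0.5]
opening: 0.0301
```

move_arm --steps '[[[0,0,0.17],1,0.3],[[0,0,0.17],1,0.3],[[0,0,0.17],1,0.3],[[0,0,0.17],1,0.3],[[0,0,0.17],1,0.3],[[0,0,0.17],1,0.3],[[0,0,0.17],1,0.3],[[0,0,0.17],1,0.3],[[0,0,0],0,0.3],[[0,0,0],0,0.3]]'

```text
t: 4.43
position: [0.5196, -0.1492, 0.1159]
tcp_rot: [-0.001, 0.804, 0.594, -0.0]
force: [-0.1, -0.0, 0.3]
opening: 0.0295
```

```bash
cat >> h.py <<'E'
from scipy.spatial.transform import Rotation as Ro
def tool():
    s=bot.read_state(); w,x,y,z=s["tcp_rot"]; R=Ro.from_quat([x,y,z,w]).as_matrix(); return s,np.array(s["position"]),R
def go(T):
    s,p,R=tool(); d=R.T@(np.array(T)-p)/.04; print("pos",p.round(4),"yaw_y",np.degrees(np.arctan2(R[1,1],R[0,1])).round(1),"units",d.round(2),"tilt",R[2].round(3)); return d
E
python3 - <<'E'
from h import *
c=cam("wrist"); im=bot.capture("wrist"); cv2.imwrite("pics/w3.png",im)
go([.519,-.149,.082]); s=bot.read_state(); print(s["qpos"].round(2),s["opening"],s["t"])
print("proj bar centre",proj("wrist",[.519,-.149,.074],c),proj("wrist",[.5195,-.150,.052],c))
print(find("wrist","dial_center")[:2],find("wrist","lock")[:2])
E
```

```text
pos [ 0.5199 -0.1496  0.1163] yaw_y -17.2 units [ 0.01 -0.02  0.86] tilt [ 0. -0. -1.]
[-0.5   0.51  0.9   1.95 -0.5   0.92  0.37] 0.029665976131715198 4.4833
proj bar centre [310.24446985 285.26570928] [312.11434253 269.41551183]
[(0.86, 334.6, 257.1), (0.84, 161.0, 456.1)] [(0.93, 60.0, 32.0), (0.88, 333.4, 257.3)]
```

View pics/w3.png

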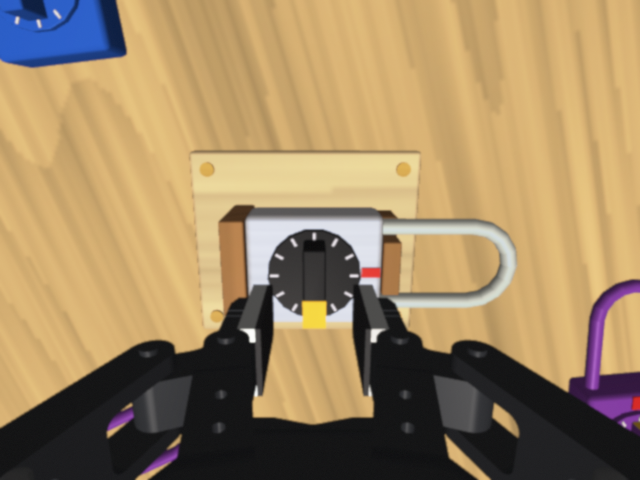

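move_arm --steps '[[[0,0,0.4],0,0.3],[[0,0,0.4],0,0.3],[[0,0,0],0,0.3],[[0,0,0],0,1],[[0,0,0],0,1],[[0,0,0],0,1],[[0,0,0],0,1],[[0,0,0],0,1]]' --squeeze 30

```text
t: 5.25
position: [0.5198, -0.1508, 0.0851]
tcp_rot: [0.0, 0.806, 0.592, 0.0]
force: [-1.6, -0.0, 3.5]
opening: 0.0084
```

move_arm --steps '[[[0,0,0],-1,1],[[0,0,0],-1,1],[[0,0,0],-1,1],[[0,0,0],-1,1],[[0,0,0],-1,1],[[0,0,0],-1,1],[[0,0,0],-1,1],[[0,0,0],-1,1],[[0,0,0],-1,1],[[0,0,0],-1,1]]'

```text
t: 6.08
position: [0.5189, -0.1513, 0.0851]
tcp_rot: [-0.0, 0.4, 0.917, -0.0]
force: [-3.7, -0.5, 6.1]
opening: 0.0085
```

move_arm --steps '[[[0,0,0],-1,1],[[0,0,0],-1,1],[[0,0,0],-1,1],[[0,0,0],-1,1],[[0,0,0],-1,1],[[0,0,0],0,1],[[0,0,0],0,1],[[0,0,0],0,1],[[0,0,0],0,1]]'

```text
t: 6.83
position: [0.5191, -0.1515, 0.085]
tcp_rot: [-0.0, 0.153, 0.988, -0.0]
force: [-3.5, -1.3, 6.9]
opening: 0.0089
```

```bash
python3 - <<'E'
from h import *
im=bot.capture("wrist"); cv2.imwrite("pics/w4.png",im); go([.519,-.149,.082]); s=bot.read_state();print(s["force"],s["moment"],s["opening"],s["qpos"].round(2))
E
```

```text
pos [ 0.5191 -0.1515  0.085 ] yaw_y 72.4 units [0.02 0.06 0.08] tilt [ 0. -0. -1.]
[-4.50223498  0.41996494  6.48057332] [-0.24490159  0.86679573  0.07277561] 0.008749917297240098 [-0.17  0.43  0.47  1.97 -0.27  0.8   1.71]
```

View pics/w4.png

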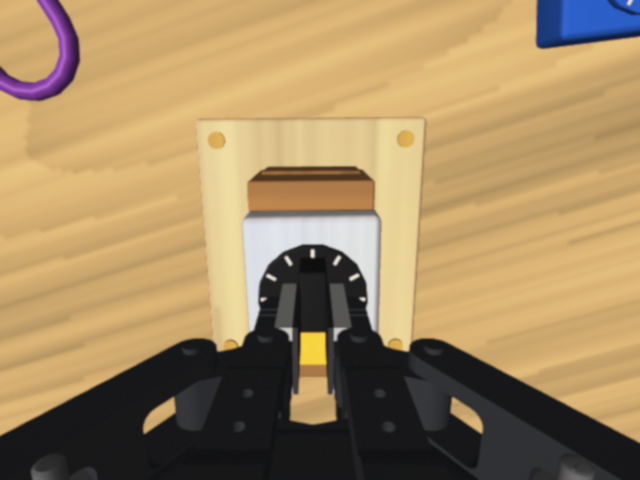

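move_arm --steps '[[[0,0,0],0,0.3],[[0,0,0],0,0.3],[[0,0,0],0,0.3],[[0,0,-0.5],0,0.3],[[0,0,-0.9],0,0.3],[[-0.8,0,-0.6],0,0.15],[[-0.8,0,0],0,0.15],[[-0.9,0,0],0,0.15],[[0,0,0],1,0.15],[[0,0,0],1,0.15]]'

```text
t: 7.72
position: [0.617, -0.1807, 0.1639]
tcp_rot: [0.001, 0.256, 0.967, -0.0]
force: [-1.6, 0.5, -0.3]
opening: 0.0359
```

move_arm --steps '[[[0,0,0],1,0.15],[[0,0,0],1,0.15],[[0,0,0],1,0.15],[[0,0,0],1,0.15],[[0,0,0],1,0.15],[[0,0,0],1,0.15],[[0,0,0],1,0.15],[[0,0,0],1,0.15],[[0,0,0],1,0.15],[[0,0,0],1,0.15]]'

```text
t: 8.55
position: [0.6153, -0.1801, 0.1641]
tcp_rot: [0.0, 0.705, 0.709, 0.0]
force: [-1.0, 1.1, 0.6]
opening: 0.0362
```

move_arm --steps '[[[0,0,0],1,0.15],[[0,0,0],1,0.15],[[0,0,0],1,0.15],[[0,0,0],0,0.15],[[0,0,0],0,0.15]]'

```text
t: 8.97
position: [0.6152, -0.1802, 0.1639]
tcp_rot: [0.0, 0.805, 0.593, -0.0]
force: [-0.0, -0.2, -0.1]
opening: 0.0363
```

```bash
python3 - <<'E'
from h import *
c=cam("wrist"); im=bot.capture("wrist"); go([.6143,-.1804,.047])
for P in ([.6143,-.1804,.04],[.519,-.150,.074]):
    q=proj("wrist",P,c); print(q); cv2.circle(im,tuple(int(v) for v in q),3,(0,0,255),1)
cv2.imwrite("pics/w5.png",im); s=bot.read_state(); print(s["force"],s["t"],s["qpos"].round(2))
E
```

```text
pos [ 0.6151 -0.1802  0.1641] yaw_y -17.3 units [-0.01 -0.02  2.93] tilt [-0. -0. -1.]
[310.61195672 235.62098782]
[126.34349901 250.88266779]
[0.06950035 0.090247   0.21854   ] 9.0167 [-0.37  0.61  0.86  1.67 -0.51  1.1   0.33]
```

View pics/w5.png

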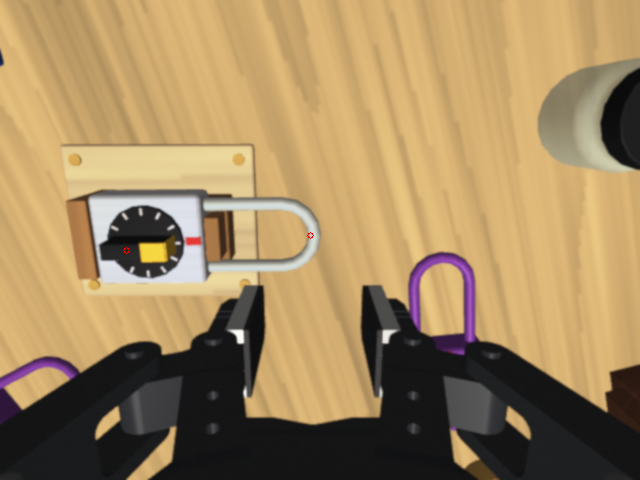

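move_arm --steps '[[[0,0,0.7],0,0.15],[[0,0,0.8],0,0.15],[[0,0,0.7],0,0.15],[[0,0,0.5],0,0.15],[[0,0,0.2],0,0.15],[[0,0,0],0,0.15],[[0,0,0],0,1],[[0,0,0],0,1],[[0,0,0],0,1],[[0,0,0],0,1]]' --squeeze 40

```text
t: 9.85
position: [0.6162, -0.1809, 0.0499]
tcp_rot: [0.001, 0.806, 0.592, 0.001]
force: [-0.4, -0.0, 1.8]
opening: 0.008
```

move_arm --steps '[[[0,0.1,0],0,1],[[0,0.1,0],0,1],[[0,0.1,0],0,1],[[0,0.1,0],0,1],[[0,0.05,0],0,1],[[0,0,0],0,1],[[0,0,0],0,1]]'

```text
t: 10.43
position: [0.633, -0.1862, 0.0484]
tcp_rot: [0.001, 0.806, 0.592, 0.0]
force: [0.2, 1.0, 2.3]
opening: 0.008
```

move_arm --steps '[[[0,0.05,0],0,1],[[0,0.05,0],0,1],[[0,0.04,0],0,1],[[0,0,0],0,1],[[0,0,0],0,1],[[0,0,0],0,1]]'

```text
t: 10.93
position: [0.6338, -0.1865, 0.0469]
tcp_rot: [-0.004, 0.806, 0.592, -0.002]
force: [-7.5, 3.0, 3.3]
opening: 0.0083
```

move_arm --steps '[[[0,-0.04,0],0,0.15],[[0,0,0],0,0.15],[[0,0,0],0,0.15],[[0,0,-0.9],0,0.15],[[0,0,-0.9],0,0.15],[[0,0,-0.9],0,0.15],[[0,-0.9,-0.3],0,-1],[[0,-1,0],0,-1],[[0,-1,0],0,-1],[[0,-0.05,0],-1,-1]]'

```text
t: 11.77
position: [0.5147, -0.1496, 0.1659]
tcp_rot: [-0.005, 0.774, 0.633, -0.002]
force: [-0.6, 0.4, -1.5]
opening: 0.0826
```

move_arm --steps '[[[0,0,0],-1,-1],[[0,0,0],-1,-1],[[0,0,0],-1,-1],[[0,0,0],-1,-1],[[0,0,0],-1,-1],[[0,0,0],-1,-1],[[0,0,0],-1,-1],[[0,0,0],-1,-1],[[0,0,0],-1,-1],[[0,0,0],-1,-1]]'

```text
t: 12.6
position: [0.5242, -0.1522, 0.1687]
tcp_rot: [0.001, 0.351, 0.936, 0.0]
force: [0.5, 0.3, -0.6]
opening: 0.0853
```

move_arm --steps '[[[0,0,0],-1,-1],[[0,0,0],-1,-1],[[0,0,0],-1,-1],[[0,0,0],-1,-1],[[0,0,0],0,-1],[[0,0,0],0,-1]]'

```text
t: 13.1
position: [0.5239, -0.1522, 0.1686]
tcp_rot: [0.001, 0.153, 0.988, 0.0]
force: [1.0, -0.3, -0.3]
opening: 0.0853
```

```bash
python3 - <<'E'
from h import *
c=cam("wrist"); im=bot.capture("wrist"); go([.519,-.150,.043])
for P in ([.5195+.12*.9528,-.150-.12*.3035,.04],[.519,-.150,.074],[.5195+.1*.9528,-.150-.1*.3035,.04]):
    q=proj("wrist",P,c); print(q); cv2.circle(im,tuple(int(v) for v in q),3,(0,0,255),1)
cv2.imwrite("pics/w6.png",im); s=bot.read_state(); print(s["force"],s["t"],s["qpos"].round(2),s["opening"])
# chest hasp from the fixed cameras
for n in ("top","scene"): bot.capture(n); print(n,find(n,"hasp_eye")[:3],find(n,"chest")[:2])
a=cv2.imread("pics/top0.png")[100:200,220:350]; b=cv2.imread("pics/scene0.png")[225:385,310:500]
cv2.imwrite("pics/crop3.png",np.hstack([cv2.resize(a,(390,300),interpolation=2),cv2.resize(b,(356,300),interpolation=2)]))
E
```

```text
pos [ 0.5238 -0.1521  0.1685] yaw_y 72.4 units [0.13 0.01 3.14] tilt [-0.001  0.    -1.   ]
[312.868279   388.20737893]
[313.09251463 238.12166751]
[312.92053236 363.42306989]
[-0.13989718  0.29747002  0.01876465] 13.15 [-0.27  0.34  0.58  1.89 -0.22  0.97  1.67] 0.08553573271008251
top [(0.72, 286.6, 148.5)] [(0.65, 285.5, 145.8)]
scene [(0.81, 405.2, 318.5), (0.64, 115.3, 324.4)] [(0.95, 402.9, 314.4)]
```

View pics/w6.png

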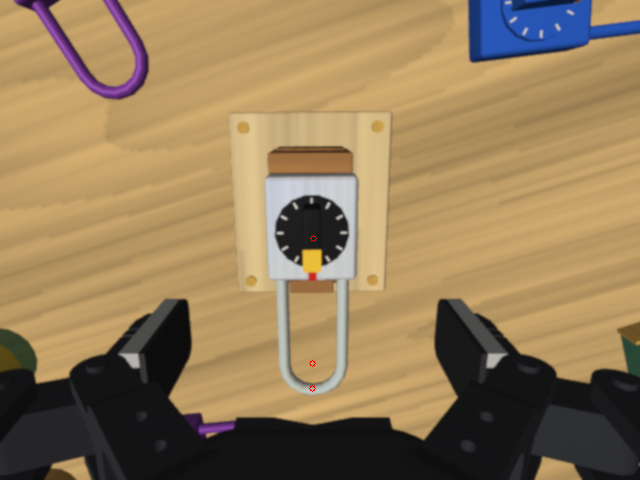

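View pics/crop3.png

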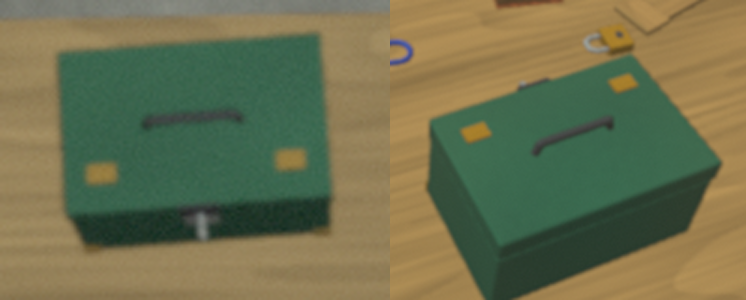

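Confirmed in w6: the shackle is open (bow bar at (312,388), which matches the prediction for 20 mm) and the pointer is at the mark (312,272). Before grasping the lock I measure the hasp with the wrist camera from two places.

move_arm --steps '[[[0,0.6,-0.7],0,-1],[[0,0.8,-0.5],0,-1],[[0,0.9,-0.4],0,-1],[[0,0.9,-0.4],0,-1],[[0,0.9,-0.4],0,-1],[[0,0.9,-0.4],0,-1],[[0,0.9,-0.4],0,-1],[[0,0.9,-0.1],0,-1],[[0,0.3,0],0,-1],[[0,0,0],0,-1]]'

```text
t: 14.28
position: [0.6086, 0.1251, 0.2998]
tcp_rot: [-0.0, 0.147, 0.989, 0.001]
force: [0.2, 0.6, 0.2]
opening: 0.0857
```

move_arm --steps '[[[0,0,0],0,-1],[[0,0,0],0,-1]]'

```text
t: 14.45
position: [0.6079, 0.117, 0.2999]
tcp_rot: [-0.0, 0.153, 0.988, -0.001]
force: [0.0, -0.4, -0.2]
opening: 0.0854
```

```bash
python3 - <<'E'
from h import *
c=cam("wrist"); im=bot.capture("wrist"); cv2.imwrite("pics/hA.png",im); np.save("hA.npy",np.hstack([c[0],c[1],c[2][:,None]]))
print(find("wrist","hasp_eye")[:3],find("wrist","chest")[:2],proj("wrist",[.65,.185,.118],c)); go([.61,.18,.3])
E
```

```text
[(0.91, 444.2, 297.6), (0.58, 593.3, 17.0), (0.46, 47.6, 270.4)] [(0.58, 438.8, 299.2)] [412.86775748 238.67264181]
pos [0.6081 0.1169 0.3003] yaw_y 72.4 units [0.43 1.52 0.01] tilt [ 0. -0. -1.]
```

move_arm --steps '[[[0,0.6,0],0,-1],[[0,0.6,0],0,-1],[[0,0.4,0],0,-1],[[0,0,0],0,-1],[[0,0,0],0,-1],[[0,0,0],0,-1],[[0,0,0],0,-1]]'

```text
t: 15.18
position: [0.6275, 0.1781, 0.3005]
tcp_rot: [0.0, 0.153, 0.988, -0.0]
force: [0.3, -0.5, -0.1]
opening: 0.085
```

```bash
python3 - <<'E'
from h import *
c=cam("wrist"); im=bot.capture("wrist"); cv2.imwrite("pics/hB.png",im); np.save("hB.npy",np.hstack([c[0],c[1],c[2][:,None]]))
print(find("wrist","hasp_eye")[:3],proj("wrist",[.65,.185,.118],c)); go([.61,.18,.3])
a=cv2.imread("pics/hA.png"); cv2.imwrite("pics/hAB.png",np.vstack([a[60:360],im[60:360]]))
E
```

```text
[(0.68, 377.3, 311.9)] [329.6295133  237.97660389]
pos [0.6275 0.1786 0.3006] yaw_y 72.5 units [ 0.43 -0.1   0.01] tilt [-0. -0. -1.]
```

View pics/hAB.png

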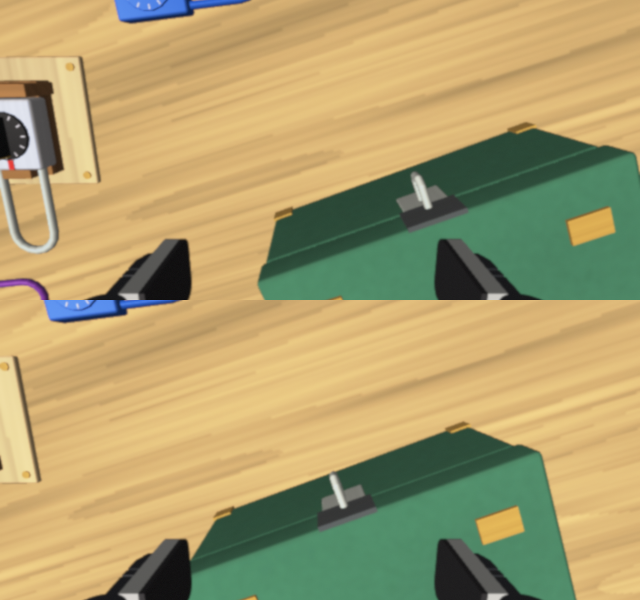

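```bash
python3 - <<'E'
from h import *
cs=[]
for f in ("hA","hB"):
    o=np.load(f+".npy"); cs.append((o[:,:3],o[:,3:6],o[:,6]))
tip=tri([ray("w",(417,235),cs[0]),ray("w",(335,236),cs[1])]); print("tip",tip.round(4),[atz("w",p,.118,c).round(4) for p,c in zip(((417,235),(335,236)),cs)])
for c,(a,b) in zip(cs,(((277,270),(530,185)),((216,274),(468,186)))):
    A,B=atz("w",a,0,c),atz("w",b,0,c); d=B-A; print("foot",A.round(3),B.round(3),np.linalg.norm(d),"normal yaw",np.degrees(np.arctan2(-d[0],d[1])))
print("top cam",proj("top",tip)," lock",proj("top",[.52,-.15,.05]))
E
```

```text
tip [0.6505 0.1895 0.1129] [array([0.6481, 0.1887, 0.118 ]), array([0.6497, 0.1894, 0.118 ])]
foot [0.681 0.053 0.   ] [0.671 0.333 0.   ] 0.2799592414806579 normal yaw 1.9631280866808458
foot [0.685 0.049 0.   ] [0.673 0.333 0.   ] 0.2846337104367216 normal yaw 2.4312836041149883
top cam [286.47754906 178.67691842]  lock [392.19225075 220.87756993]
```

move_arm --steps '[[[0.01,-0.96,0],0,-1],[[0.01,-0.96,0],0,-1],[[0.01,-0.96,0],0,-1],[[0.01,-0.96,0],0,-1],[[0.01,-0.96,0],0,-1],[[0.01,-0.96,0.2],0,-1],[[0.01,-0.96,0.25],0,-1],[[0.01,-0.96,0.25],0,-1],[[0.01,-0.96,0.3],0,-1],[[0,0,0.8],0,-1]]'

```text
t: 16.12
position: [0.5191, -0.1598, 0.2322]
tcp_rot: [0.005, 0.158, 0.987, -0.002]
force: [-0.1, -1.2, -0.5]
opening: 0.0857
```

move_arm --steps '[[[0,0,0.8],0,-1],[[0,0,0.8],0,-1],[[0,0,0.8],0,-1],[[0,0,0.3],0,-1],[[0,0,0],0,-1],[[0,0,0],0,-1],[[0,0,0],0,-1],[[0,0,0],0,-1]]'

```text
t: 16.78
position: [0.5222, -0.149, 0.1224]
tcp_rot: [0.002, 0.151, 0.988, 0.0]
force: [-0.5, 0.0, 0.4]
opening: 0.0852
```

```bash
python3 - <<'E'
from h import *
go([.519,-.150,.043]); c=cam("wrist"); bot.capture("wrist"); print(find("wrist","dial_center")[:3],proj("wrist",[.519,-.15,.07],c))
E
```

```text
pos [ 0.5222 -0.149   0.1224] yaw_y 72.6 units [ 0.08 -0.05  1.98] tilt [-0.004  0.001 -1.   ]
[(0.89, 560.0, 22.1), (0.79, 305.4, 264.3), (0.72, 94.1, 65.0)] [307.59040322 268.68937363]
```

move_arm --steps '[[[0.08,-0.04,0.5],0,-1],[[0,0,0.6],0,-1],[[0,0,0.6],0,-1],[[0,0,0.25],0,-1],[[0,0,0],0,-1],[[0,0,0],0,1],[[0,0,0],0,1],[[0,0,0],0,1],[[0,0,0],0,1],[[0,0,0],0,1]]' --squeeze 60

```text
t: 17.72
position: [0.5186, -0.1499, 0.0442]
tcp_rot: [0.002, 0.151, 0.988, -0.0]
force: [-0.8, -0.7, 6.0]
opening: 0.0548
```

move_arm --steps '[[[0,0,-0.2],0,1],[[0,0,-0.4],0,1],[[0,0,-0.5],0,1],[[0,0,-0.6],0,1],[[0,0,-0.6],0,1],[[0,0,-0.5],0,1],[[0,0,-0.3],0,1],[[0,0,0],0,1],[[0,0,0],0,1]]'

```text
t: 18.47
position: [0.5167, -0.1486, 0.1661]
tcp_rot: [-0.0, 0.151, 0.989, 0.0]
force: [0.7, 0.8, -5.6]
opening: 0.0549
```

```bash
python3 - <<'E'
from h import *
c=cam("wrist"); cv2.imwrite("pics/w7.png",bot.capture("wrist")); s,p,R=tool(); print(s["force"],s["opening"],R[:,2].round(3))
go([.503,.1833,.121])
E
```

```text
[-0.13809993 -0.11794949 -5.01238491] 0.054988483836076435 [-0.002  0.001 -1.   ]
pos [ 0.516  -0.1484  0.1651] yaw_y 72.6 units [2.79 7.82 1.11] tilt [ 0.002  0.    -1.   ]
```

View pics/w7.png

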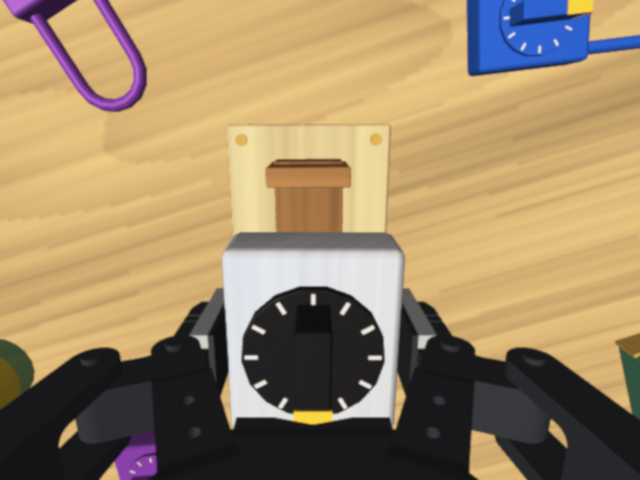

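move_arm --steps '[[[0,0,0.25],-0.8,1],[[0,0,0.25],-0.8,1],[[0,0,0.25],-0.8,1],[[0,0,0.25],-0.88,1],[[0.11,0.5,0],0,1],[[0.11,0.8,0],0,1],[[0.11,0.8,0],0,1],[[0.11,0.8,0],0,1],[[0.11,0.8,0],0,1],[[0.11,0.8,0],0,1]]'

```text
t: 19.35
position: [0.4815, 0.031, 0.1246]
tcp_rot: [-0.002, -0.02, 1.0, -0.0]
force: [1.3, 0.5, -5.1]
opening: 0.055
```

move_arm --steps '[[[0.11,0.8,0],0,1],[[0.11,0.8,0],0,1],[[0.11,0.8,0],0,1],[[0.11,0.8,0],0,1],[[0.1,0.6,0],0,1],[[0,0,0],0,1],[[0,0,0],0,1],[[0,0,0],0,1],[[0,0,0],0,1]]'

```text
t: 20.1
position: [0.4556, 0.179, 0.1254]
tcp_rot: [-0.001, -0.019, 1.0, -0.001]
force: [-0.5, 0.1, -4.5]
opening: 0.0547
```

```bash
python3 - <<'E'
from h import *
s,p,R=tool(); print(s["force"],s["opening"],s["t"]); go([.503,.1833,.121])
c=cam("wrist"); a=bot.capture("wrist"); cv2.imwrite("pics/w8.png",a); cv2.imwrite("pics/top8.png",bot.capture("top")); print(find("top","shackle_bow")[:3])
for P in ([.649,.189,.118],):print(proj("wrist",P,c),proj("top",P))
E
```

```text
[-0.49563777  0.14917129 -4.45557254] 0.05466646652055423 20.1
pos [0.4556 0.179  0.1254] yaw_y 92.1 units [-1.19  0.06  0.11] tilt [ 0.002 -0.002 -1.   ]
[(0.65, 424.2, 177.8), (0.52, 430.2, 265.4)]
[318.26596996 691.65836247] [286.50518337 178.68685677]
```

move_arm --steps '[[[-0.15,0.02,0.03],0,1],[[-0.2,0.02,0.03],0,1],[[-0.2,0.02,0.03],0,1],[[-0.2,0,0],0,1],[[-0.2,0,0],0,1],[[-0.15,0,0],0,1],[[-0.05,0,0],0,1],[[0,0,0],0,1],[[0,0,0],0,1],[[0,0,0],0,1]]'

```text
t: 21.08
position: [0.5013, 0.185, 0.1226]
tcp_rot: [-0.0, -0.02, 1.0, 0.0]
force: [-0.6, -0.8, -5.3]
opening: 0.0552
```

```bash
python3 - <<'E'
from h import *
s,p,R=tool(); print(s["force"],s["opening"],s["t"],np.abs(s["qvel"]).max()); go([.503,.1833,.121])
im=bot.capture("top"); cv2.imwrite("pics/top9.png",im); print(find("top","shackle_bow")[:2])
t=[.649,.189,.118]; L=p+np.array([0,0,-.003]); x=-R[:,0]
print("staple px",proj("top",t),"bow px pred",proj("top",L+.124*x),"legs/bow tip dist",np.linalg.norm(L+.124*x-t), (L+.124*x).round(3))
# does bow show as bright grey: difference to the first picture along the lock's line
d=cv2.absdiff(im,cv2.imread("pics/top0.png")).max(2)
for k in range(.075.__int__(),1): pass
for r in np.arange(.08,.150,.004):
    q=proj("top",L+r*x); print(round(r,3),q.round(1),im[int(round(q[1])),int(round(q[0]))],d[int(round(q[1])),int(round(q[0]))-1:int(round(q[0]))+2])
E
```

```text
[-0.58216039 -0.81044557 -5.33487641] 0.05517322673205412 21.0833 0.004179124923308686
pos [0.5013 0.185  0.1226] yaw_y 92.3 units [-0.04 -0.04  0.04] tilt [ 0.001  0.    -1.   ]
[(0.66, 427.6, 259.4), (0.59, 459.9, 322.9)]
staple px [286.50518337 178.68685677] bow px pred [286.20557422 185.78447715] legs/bow tip dist 0.023885289064176873 [0.625 0.19  0.119]
0.08 [286.8 199.2] [83 91 94] [47 47 47]
0.084 [286.7 198. ] [82 89 94] [46 47 44]
0.088 [286.7 196.7] [89 93 98] [44 44 44]
0.092 [286.6 195.5] [ 89  96 102] [46 44 44]
0.096 [286.6 194.3] [ 93 100 106] [46 44 54]
0.1 [286.5 193.1] [86 94 98] [48 55 60]
0.104 [286.5 191.9] [ 93 102 107] [47 46 57]
0.108 [286.4 190.6] [ 92 102 108] [40 46 57]
0.112 [286.4 189.4] [ 87  99 105] [38 48 55]
0.116 [286.3 188.2] [ 87  97 103] [42 49 57]
0.12 [286.3 187. ] [85 94 99] [49 56 62]
0.124 [286.2 185.8] [84 92 95] [56 59 60]
0.128 [286.2 184.6] [76 87 92] [57 62 59]
0.132 [286.1 183.4] [76 85 92] [62 59 59]
0.136 [286.  182.1] [72 82 87] [61 61 64]
0.14 [286.  180.9] [67 73 77] [50 57 59]
0.144 [285.9 179.7] [65 69 70] [36 31 40]
0.148 [285.9 178.5] [78 84 83] [10  7 16]
```

```bash
python3 - <<'E'
from h import *
s,p,R=tool(); c=cam("wrist"); im=bot.capture("wrist"); z=np.array([0,0,1.]); x=-R[:,0]; L=p-.015*z
edge=proj("wrist",L-.033*x+.024*z,c); print("rear top edge pred px",edge)
old=cv2.imread("pics/w7.png"); print("lock patch change since lift",cv2.absdiff(im[240:410,240:390],old[240:410,240:390]).mean())
col=im[200:300,300:330].mean((1,2)); print("strongest row steps",200+np.argsort(-np.abs(np.diff(col)))[:4])
print(find("wrist","dial_center")[:2],"pred dial disc",proj("wrist",L+.028*z,c))
ims=bot.capture("scene"); print("scene bow",find("scene","shackle_bow")[:4],"pred",proj("scene",L+.012*z+.12*x))
E
```

```text
rear top edge pred px [312.30932783 243.93656465]
lock patch change since lift 2.9568366013071894
strongest row steps [286 285 287 284]
[(0.77, 54.9, 116.1), (0.62, 312.6, 325.2)] pred dial disc [312.32639695 352.67472079]
scene bow [(0.62, 307.4, 247.9), (0.57, 143.0, 225.4), (0.52, 196.4, 354.8), (0.46, 373.1, 250.3)] pred [375.48807387 262.06058857]
```

```bash
python3 -c "
from h import *
print(bot.hand_in(), bot.read_state()['t'])"
```

```text
the job is handed in; nothing more can be done
the job is handed in; nothing more can be done
```

I set the dial, opened the shackle in the jig, and handed in with the lock held in front of the green chest's hasp, at about t = 21 s. `hand_in` reports no verdict.

- **Dial:** I turned it three clicks (90°) anticlockwise. After release, the wrist picture showed the pointer at the red mark.
- **Shackle:** I pulled it with the lock seated until the force rose to about 8 N at the end stop. The tool moved about 18.6 mm. The picture afterwards showed the bow where a 20 mm opening puts it.
- **Lift and hold:** I gripped the lock by its sides at 60 N. It weighs about 5 N, and the arm was nearly still (joints under 0.005 rad/s).
- **Final position:** By calculation from the tool pose, the bow end is about 24 mm from the staple, with the lock level and its underside about 0.107 m above the bench. Its shackle direction is within about 1° of the chest's. The readings showed no sign of touching the chest.

**Checks that fell short:**
- **Bow position:** The pixel colours in the top picture were inconclusive. The scene network's bow detection, with a low score of 0.46, was about 12 pixels off the prediction. I therefore relied on the tool pose.
- **Grasp:** The lock looked the same in the wrist picture as just after the lift. Its rear edge had been about 4 pixels (1–2 mm) from the prediction there. The network's dial detection was about 27 pixels off the prediction. An automatic search for the rear edge returned the dial's rim instead.
- **Bystanders:** I did not check them again with a picture at the end. No contact forces were felt along the way.

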